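Seat the nested lids on the jar and lift off the cover

ROBOT

A 6-joint arm with a two-finger parallel gripper is mounted at the origin on the work surface. World frame = base frame: x ahead of the robot, y to its left, z up, the work surface at z = 0. Lengths are in m, angles in rad, forces in N, time in s.
With the tool pointing down it reaches from about 0.375 to 0.9 m from the base axis. Payload 3.1 kg.
Tool frame: the origin (TCP) lies midway between the tips of the shut fingers; the grasp point (between the pads) lies 19 mm behind it; z points along the fingers, y is the line along which they close (so a half turn about z gives the same grasp; the last joint's range is limited). The gripper opens to 85 mm and grips with 20 to 120 N. Pads are 22 mm wide; open, the fingers measure 114 mm over their backs; the gripper's body (76 mm by 85 mm) begins 54 mm behind the grasp point. The pads swing forward as they close: fully open they stand 13 mm farther back than shut.
Start: joints at [-1.365, 0.527, 1.433, -0, 1.181, -0.178], TCP at [0.235, -0.579, 0.198] pointing down, gripper open.
Joint ranges: [-3.08, 3.08], [-0.75, 2.2], [0.22, 2.44], [-1.43, 4.57], [0, 2.65], [-2.85, 2.85]. Speed limits (rad/s): [2.79, 2.79, 3.14, 3.14, 3.14, 3.14].

INTERFACE

Orientations are given as a unit quaternion [x, y, z, w].
In Python, from station import manip gives the robot as it stands. The module is installed in compiled form; this text tells all that it offers.
- The arm moves only by the tool apply_moves, never from a script. Its arguments are lists of equal length, an entry for each row: "claw": the gripper's target within -1 to 1 (fully open at 1, half-way at 0, shut at -1); "travel": the shift along the tool's x, y, z scaled (see below), a list of three; "turn": the turn, a rotation vector about the tool's x, y, z scaled (see below), a list of three. In form: {"claw": [claw, ...], "travel": [[dx, dy, dz], ...], "turn": [[rx, ry, rz], ...]}. A call has 1 to 5 rows; each row is the pose to reach, as a shift and turn from the pose commanded when the call began, along the tool's axes at that moment, turning the shorter way round; what a row does not reach only later rows make up. The controller multiplies each number of a shift by 800 mm and each number of a turn by 180 degrees. A row lasts 1/12 s, in which the tool goes at most 41.7 mm and 7.16 degrees, less where a joint would pass 70% of its speed; a pose out of reach is approached as far as the arm can. A call with a number of a shift or a turn outside -1 to 1 is refused whole. A call with a gripper value outside its range is refused whole. The fingers move at their own pace and stop on an object; "newtons" is the grip in N (left out, the last holds). Time passes only in rows, so rows that repeat a pose let the fingers close. It gives the time, the measured TCP pose, the force, the opening and the grip force at its end, in the units of the state.
- manip.sense(): the state, without advancing time (a new reading comes with each control period).
- manip.snapshot(name): name is "scene" or "top" or "wrist"; returns a dict with "pixels" (480x640x3 uint8, red, green, blue), "depth" (480x640 float32, m along the optical axis (not along the pixel's ray), 0 where there is no reading), "intrinsics" (3x3 intrinsics, pixels), "R" (3x3) and "t" (3): a world point X has camera coordinates R X + t. Camera axes: x right, y down, z forward; pixel columns grow to the right and rows downward; lengths in m; the calibration is good to about 2 mm. A picture is of the moment at which its call begins.
- manip.sign_off(): hands the job in; it is judged then, once.
The state is a dict: "t": time; "q": joint angles; "qd": joint speeds; "tau": joint torques, N m; "tcp_pos": TCP position; "tool_rot": TCP orientation; "force": force on the tool from outside, world axes, zero at the start; "ft_torque": the same for the moment, N m; "finger_gap": opening from 0.0 (shut) to 1.0 (fully open); "gripper_force": force on a finger pad.
Only numpy, scipy, OpenCV 4.12 (cv2) and the standard library are available. Lean on these libraries where they do the work, as an engineer would, in place of code of your own. Each camera call takes 0.05 s, during which the arm holds its last target. There are 200 camera calls.

TASK

Pick up the ring tray together with the wooden cover nested on it, by the tray's knob that sticks out through the cover, and lower the pair gently into the mouth of the wide open brown glass jar until the tray is fully seated. Let go of the knob, then take the cover alone by its collar and lift it straight up clear of the knob, leaving the tray seated in the jar, and finish still holding the cover level above the jar. Leave everything else on the dresser where it is.

Things in the scene. Friction and masses are not known exactly. Their poses are not given: they have to be found in the camera images.
- ring_tray: Inner lid: round silver aluminium ring tray, 0.2 kg, standing on the dresser with the cover on it. Origin: centre of its underside, z up. Upward: plug 80 mm across, 12 mm deep (foot tapers to 70 mm over the lowest 6 mm); flange 94 mm across, 12 to 16 mm; rim (94 outside, 86 inside) to 22 mm; centre post 12 mm across with a knob, see knob.
- knob (a point): Centre of the flat top of the tray's knob, 93 mm above the tray's origin. The knob is plain, round, upright, 18 mm across and 30 mm tall; nested, it is all of the tray that sticks out of the cover's collar, whose top is 32 mm below this point. Lifting by the knob carries tray and cover together.
- cover: Outer lid: round dark wooden cover, 0.11 kg, lying loose over the tray. Origin: centre of its skirt's lower edge, z up. Skirt 106 mm outside, 100 inside, 8 mm high; plate from 8 to 13 mm; a 28 mm hole through plate and collar, where the tray's post and knob stand with 5 mm play. Nested, its plate lies on the tray's rim and its origin is 14 mm above the tray's.
- collar (a point): Centre of the top of the cover's collar, 47 mm above the cover's origin. The collar is an upright round tube, 36 mm outside, 28 mm inside, 34 mm tall above the plate. It lifts only the cover, which must rise about 80 mm from its nested place before its skirt is above the knob.
- jar: Wide open brown glass jar with no lid of its own, 0.7 kg, loose. Origin: centre of its underside, z up. 100 mm outside, mouth 86 mm across, 60 mm high, inner floor at 6 mm. The tray's plug enters the mouth with 3 mm play all round; seated, the tray's flange lies on the jar's rim, and its origin is 48 mm above the jar's. Jar and tray stand left and right, either way round.
- dish: Bystander: shallow white porcelain trinket dish, 80 mm across, 20 mm high, between jar and tray. Origin: centre of its underside.
- small_jar: Bystander: small closed brown glass jar with a dark lid, 58 mm across, 52 mm high. Origin: centre of its underside.
- mirror: Bystander: silver aluminium hand mirror lying flat, disc 120 mm across and 13 mm thick, handle 120 mm long along its -x. Origin: under the disc's centre.
- brush_holder: Bystander: pink round holder 76 mm across and 90 mm high with makeup brushes up to 185 mm high. Origin: centre of its underside.
- perfume: Bystander: clear glass flacon 30 x 50 x 65 mm with a silver cap, 87 mm high in all. Origin: centre of its underside.
- lipstick: Bystander: standing lipstick, 20 mm across, 67 mm high. Origin: centre of its underside.
- comb_case: Bystander: flat dark wooden comb case 35 x 150 x 16 mm. Origin: centre of its underside.

How it is judged:
On the way, in this order (a step that is already met when the one before it is completed fails the run):
1. tray and cover are lifted together, the tray hanging in the fingers (z of cover in the frame of ring_tray between 0.01 and 0.019 m and angle between cover's own z axis and vertical below 0.12 rad and height (world z) of ring_tray above 0.055 m and contact force between ring_tray and the fingers above 0.5 N), for 0.2 s.
2. the tray is seated in the jar with the cover still on it, and the robot has let go of both (z of cover in the frame of ring_tray between 0.01 and 0.019 m and angle between cover's own z axis and vertical below 0.12 rad and z of ring_tray in the frame of jar between 0.044 and 0.0515 m and horizontal distance between ring_tray and jar below 0.008 m and angle between ring_tray's own z axis and vertical below 0.06 rad and angle between jar's own z axis and vertical below 0.05 rad and contact force between ring_tray and the arm below 0.05 N and contact force between each of ring_tray, cover and the fingers below 0.05 N and linear speed of ring_tray below 0.02 m/s), for 0.2 s.
At the end, for the whole second after the job is handed in: Tray seated in the upright jar (origin 44 to 51.5 mm above the jar's, 8 mm off axis, 0.06 rad tilt at most), at rest, untouched by the robot; cover still in the fingers, over 94 mm above the tray's origin, within 80 mm of the jar's axis, tilt under 0.25 rad, touching neither tray nor jar (z of ring_tray in the frame of jar between 0.044 and 0.0515 m and horizontal distance between ring_tray and jar below 0.008 m and angle between ring_tray's own z axis and vertical below 0.06 rad and angle between jar's own z axis and vertical below 0.05 rad and z of cover in the frame of ring_tray above 0.094 m and horizontal distance between cover and jar below 0.08 m and angle between cover's own z axis and vertical below 0.25 rad and contact force between cover and the fingers above 0.5 N and contact force between cover and ring_tray below 0.05 N and contact force between cover and jar below 0.05 N and contact force between ring_tray and the fingers below 0.05 N and contact force between ring_tray and the arm below 0.05 N and linear speed of cover below 0.03 m/s and linear speed of ring_tray below 0.02 m/s); the arm keeps its last pose, push and grip.
It fails at once if the cover comes off the tray while the tray is not seated in the jar, or the tray is lifted or tipped along with the cover (z of cover in the frame of ring_tray above 0.024 m and (z of ring_tray in the frame of jar above 0.055 m or z of ring_tray in the frame of jar below 0.04 m or horizontal distance between ring_tray and jar above 0.012 m or angle between ring_tray's own z axis and vertical above 0.12 rad)).
It fails at once if the tray is dropped instead of lowered (height (world z) of ring_tray above 0.02 m and z of ring_tray in the frame of jar above 0.064 m and contact force between ring_tray and the fingers below 0.02 N and contact force between ring_tray and the arm below 0.02 N).
It fails at once if the jar is shoved or tipped (distance of jar from where it was at the start of the episode above 0.03 m or angle between jar's own z axis and vertical above 0.2 rad).
It fails at once if another thing on the dresser is moved by more than 30 mm or tipped over (distance of any of dish, small_jar, mirror, brush_holder, perfume, lipstick, comb_case from where it was at the start of the episode above 0.03 m or angle between any of dish, small_jar, mirror, brush_holder, perfume, lipstick, comb_case's own z axis and vertical above 0.35 rad).
It also fails if it takes over 51 s, if anything falls off the work surface, if the arm or the gripper's body presses on something with over 40 N, if the wrist force passes 120 N, or if a joint passes its speed limit or range.

## Working session

There is one attempt and no reset: what is moved stays moved. The work goes in short steps, Python scripts to look and compute and a tool call to move; the robot and the scene stay as the last step left them, time stands still between calls to the robot, and variables do not carry over. Pictures are saved under pics/ and viewed, at most 10 in all, crops included, and the job is handed in when it is done.

Besides the shell and the picture viewer there is one more tool, called after "Request:" by a JSON object that holds its "op" and its "data", one argument or row to a line. apply_moves: Moves the arm, as the interface text tells. Shifts and turns lie within -1 to 1; 1 stands for 800 mm of shift or 180 degrees of turn. Its arguments: {"type":"object","properties":{"claw":{"type":"array","items":{"type":"number"}},"travel":{"type":"array","items":{"type":"array","items":{"type":"number"}}},"turn":{"type":"array","items":{"type":"array","items":{"type":"number"}}},"newtons":{"type":"number"}},"required":["claw","travel","turn"]}

```bash
mkdir -p pics; cat > h.py <<'E'
import numpy as np, cv2
from station import manip
def snap(n,f):
    s=manip.snapshot(n); cv2.imwrite(f'pics/{f}.png',s['pixels'][:,:,::-1]); np.savez(f'pics/{f}.npz',**s); return s
def cloud(s):
    K=s['intrinsics'];d=s['depth'];v,u=np.mgrid[:480,:640]
    c=np.stack([(u-K[0,2])/K[0,0]*d,(v-K[1,2])/K[1,1]*d,d],-1)
    return (c-s['t'])@s['R']
E
python3 - <<'E'
from h import *
for n in ('top','scene'):
    s=snap(n,n+'0'); print(n,(-s['R'].T@s['t']).round(3),s['R'][2].round(2))
print(manip.sense())
a=cv2.imread('pics/top0.png');b=cv2.imread('pics/scene0.png')
E
```

```text
top [0.392 0.094 1.048] [ 0.17  0.01 -0.99]
scene [ 1.096 -0.202  0.635] [-0.65  0.34 -0.68]
{'t': 0.1, 'q': array([-1.36450878e+00,  5.28385055e-01,  1.43381665e+00, -1.49941085e-05,
        1.18139986e+00, -1.78511527e-01]), 'qd': array([ 0.00056037, -0.00057177, -0.00384025, -0.0002534 ,  0.0011757 ,
       -0.00215093]), 'tau': array([ 8.97617997e-05, -4.43306136e+01, -1.78586161e+01, -2.33628034e-04,
        3.89330715e-03, -2.84380455e-06]), 'tcp_pos': array([ 0.23447196, -0.57856112,  0.19731075]), 'tool_rot': array([ 9.81547194e-01,  1.91217408e-01, -2.08817143e-05, -1.00426187e-03]), 'force': array([-0.02996011,  0.2082663 , -0.74801005]), 'ft_torque': array([-0.00070846,  0.02162491, -0.00170771]), 'gripper_force': 0.0, 'finger_gap': 0.9997518643906486}
```

View pics/top0.png

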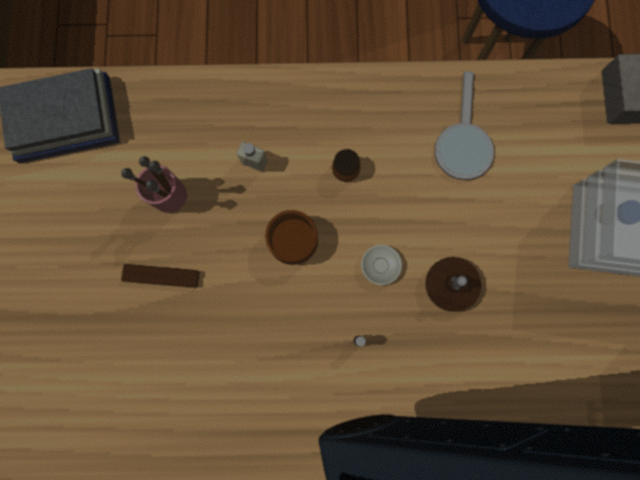

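View pics/scene0.png

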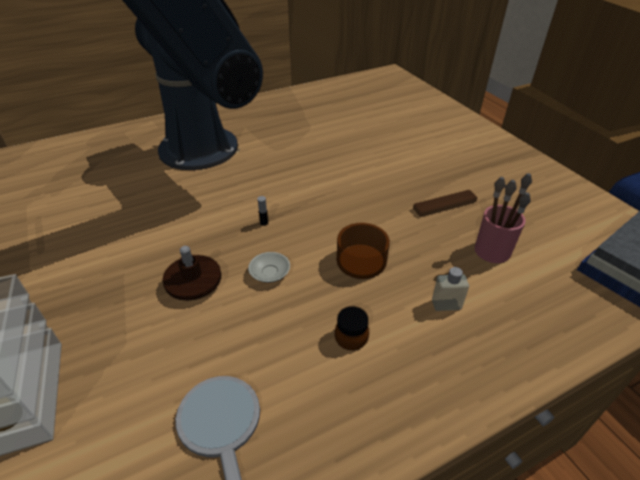

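The top view shows the jar at (292,238), the dish at (382,265), the cover at (453,284) with its knob at (460,282), and the lipstick at (360,341). The scene view agrees: cover (192,277), knob (186,255), jar (363,250).

```bash
cat > m.py <<'E'
from h import *
def circ(p):
    A=np.c_[2*p[:,:2],np.ones(len(p))];x=np.linalg.lstsq(A,(p[:,:2]**2).sum(1),rcond=None)[0]
    return x[:2].round(4),round(float(np.sqrt(x[2]+x[0]**2+x[1]**2)),4)
def hullcirc(p):
    h=cv2.convexHull(p[:,:2].astype(np.float32))[:,0]
    return circ(h),cv2.minEnclosingCircle(h)
E
python3 - <<'E'
from m import *
for n,boxes in (('top0',dict(jar=(255,200,330,275),tray=(415,250,495,320),dish=(355,238,410,292),lip=(345,325,380,355))),('scene0',dict(jar=(325,215,400,285),tray=(150,235,235,305)))):
    s=np.load(f'pics/{n}.npz');X=cloud(s);print(n,'valid',(s['depth']>0).mean())
    for k,(a,b,c,d) in boxes.items():
        P=X[b:d,a:c].reshape(-1,3);P=P[s['depth'][b:d,a:c].ravel()>0]
        print(k,'table z',np.median(P[np.abs(P[:,2])<.008][:,2]) ,'hist',np.histogram(P[:,2],np.arange(-.01,.12,.01))[0])
        bands=dict(jar=[(.05,.07)],tray=[(.02,.032),(.054,.066),(.08,.1)],dish=[(.01,.03)],lip=[(.05,.08)])[k]
        for lo,hi in bands:
            q=P[(P[:,2]>lo)&(P[:,2]<hi)]
            if len(q)>4: print(' ',lo,hi,len(q),'med z',np.median(q[:,2]).round(4),'mean',q.mean(0).round(4),hullcirc(q))
E
```

```text
top0 valid 0.995810546875
jar table z 0.001314761294644454 hist [1224 3349  135   81   87   96  321  311    0    0    0    0]
  0.05 0.07 632 med z 0.0599 mean [0.5655 0.1652 0.0596] ((array([0.5654, 0.1648]), 0.0496), ((0.5655131936073303, 0.16477400064468384), 0.05007748305797577))
tray table z 0.00040172336876598307 hist [1301 1853   61 1869  210   36   54   84   16   18   71    0]
  0.02 0.032 2036 med z 0.0274 mean [ 0.4712 -0.1434  0.0273] ((array([ 0.4722, -0.1448]), 0.0525), ((0.47260820865631104, -0.14483389258384705), 0.0532158799469471))
  0.054 0.066 125 med z 0.0607 mean [ 0.4714 -0.1418  0.0606] ((array([ 0.4724, -0.1449]), 0.0176), ((0.47277987003326416, -0.14490483701229095), 0.018468359485268593))
  0.08 0.1 89 med z 0.0929 mean [ 0.472  -0.1438  0.0918] ((array([ 0.4724, -0.1448]), 0.0086), ((0.4721938371658325, -0.144936203956604), 0.009031826630234718))
dish table z 0.0008337649716376349 hist [ 680 1366  764  151    0    0    0    0    0    0    0    0]
  0.01 0.03 915 med z 0.0158 mean [ 0.513  -0.0085  0.016 ] ((array([ 0.5123, -0.0079]), 0.0389), ((0.5123859643
[... 489 characters left out ...]
(array([0.5674, 0.1636]), 0.0498), ((0.5667064785957336, 0.16311582922935486), 0.05107904598116875))
tray table z -0.0002519132315176293 hist [2177 1526  127 1545   83  104  141   82   46   50   47    0]
  0.02 0.032 1559 med z 0.0266 mean [ 0.4853 -0.1478  0.0264] ((array([ 0.4746, -0.1457]), 0.053), ((0.4739989638328552, -0.14589789509773254), 0.05445763096213341))
  0.054 0.066 158 med z 0.0594 mean [ 0.4798 -0.1466  0.0592] ((array([ 0.4745, -0.146 ]), 0.0177), ((0.47488927841186523, -0.1464613825082779), 0.01834626868367195))
  0.08 0.1 97 med z 0.0899 mean [ 0.4775 -0.1465  0.0887] ((array([ 0.4753, -0.1463]), 0.0085), ((0.4746721386909485, -0.14626704156398773), 0.009714089334011078))
```

```bash
cat > go.py <<'E'
import sys,numpy as np
from station import manip
from scipy.spatial.transform import Rotation as Ro
# travel/turn numbers to reach world target tcp xyz, tool down, x axis at yaw (deg)
s=manip.sense();R=Ro.from_quat(s['tool_rot']);p=s['tcp_pos']
x=R.as_matrix()[:,0];yaw=np.arctan2(x[1],x[0])
a=np.array(sys.argv[1:4],float)
if len(sys.argv)>4: yaw=np.radians(float(sys.argv[4]))
T=Ro.from_euler('z',yaw)*Ro.from_euler('x',np.pi)
print('t',round(s['t'],2),'tcp',p.round(4),'yaw',np.degrees(yaw).round(2),'F',s['force'].round(2),'gap',round(s['finger_gap'],3),'gf',round(s['gripper_force'],1),'q',s['q'].round(2))
print('travel',(R.inv().apply(a-p)/.8).round(4),'turn',((R.inv()*T).as_rotvec()/np.pi).round(4))
E
python3 go.py 0.473 -0.1453 0.2
python3 - <<'E'
from m import *
s=np.load('pics/top0.npz');X=cloud(s);P=X[150:280,565:640].reshape(-1,3);print('box',P[P[:,2]>.02].min(0),P[P[:,2]>.02].max(0))
E
```

```text
t 0.1 tcp [ 0.2345 -0.5786  0.1973] yaw 22.05 F [-0.03  0.21 -0.75] gap 1.0 gf 0.0 q [-1.36  0.53  1.43 -0.    1.18 -0.18]
travel [ 0.4797 -0.3901 -0.0024] turn [-0.0006 -0.0001  0.    ]
box [ 0.391671   -0.50074991  0.02001776] [0.67184835 0.09398053 1.04827973]
```

Request:
{"op": "apply_moves", "data": {
  "claw": [1, 1, 1, 1, 1],
  "travel": [
    [0.48, -0.39, -0.06],
    [0.48, -0.39, -0.06],
    [0.48, -0.39, -0.06],
    [0.48, -0.39, -0.06],
    [0.48, -0.39, -0.06]
  ],
  "turn": [
    [0, 0, 0],
    [0, 0, 0],
    [0, 0, 0],
    [0, 0, 0],
    [0, 0, 0]
  ],
  "newtons": 60
}}

```text
t: 0.52
tcp_pos: [0.335, -0.3956, 0.218]
tool_rot: [0.982, 0.191, -0.0, -0.001]
force: [1.2, 0.1, 0.1]
finger_gap: 0.997
gripper_force: 0.0
```

```bash
python3 go.py 0.473 -0.1453 0.2
```

```text
t 0.52 tcp [ 0.335  -0.3956  0.218 ] yaw 22.0 F [1.22 0.12 0.1 ] gap 0.997 gf 0.0 q [-1.08  0.36  1.67  0.    1.11  0.1 ]
travel [ 0.2771 -0.2254  0.0228] turn [-0.0004 -0.      0.    ]
```

Request:
{"op": "apply_moves", "data": {
  "claw": [1, 1, 1, 1, 1],
  "travel": [
    [0.27, -0.22, 0.02],
    [0.27, -0.22, 0.02],
    [0.27, -0.22, 0.02],
    [0.27, -0.22, 0.02],
    [0.27, -0.22, 0.02]
  ],
  "turn": [
    [0, 0, 0],
    [0, 0, 0],
    [0, 0, 0],
    [0, 0, 0],
    [0, 0, 0]
  ]
}}

```text
t: 0.93
tcp_pos: [0.4352, -0.2133, 0.2061]
tool_rot: [0.982, 0.191, -0.0, -0.0]
force: [1.2, -0.2, -0.5]
finger_gap: 1.0
gripper_force: 0.0
```

Request:
{"op": "apply_moves", "data": {
  "claw": [1, 1],
  "travel": [
    [0, 0, 0],
    [0, 0, 0]
  ],
  "turn": [
    [0, 0, 0],
    [0, 0, 0]
  ]
}}

```text
t: 1.1
tcp_pos: [0.4352, -0.2129, 0.206]
tool_rot: [0.981, 0.194, -0.0, -0.0]
force: [0.5, -1.2, -0.2]
finger_gap: 1.001
gripper_force: 0.0
```

```bash
python3 go.py 0.473 -0.1453 0.17
```

```text
t 1.1 tcp [ 0.4352 -0.2129  0.206 ] yaw 22.35 F [ 0.51 -1.22 -0.25] gap 1.001 gf 0.0 q [-0.69  0.33  1.77 -0.    1.05  0.49]
travel [ 0.0759 -0.0602  0.0451] turn [-0.0003  0.0002 -0.    ]
```

Request:
{"op": "apply_moves", "data": {
  "claw": [1, 1, 1, 1, 1],
  "travel": [
    [0.076, -0.06, 0.05],
    [0.076, -0.06, 0.05],
    [0.076, -0.06, 0.05],
    [0.076, -0.06, 0.05],
    [0.076, -0.06, 0.05]
  ],
  "turn": [
    [0, 0, 0],
    [0, 0, 0],
    [0, 0, 0],
    [0, 0, 0],
    [0, 0, 0]
  ]
}}

```text
t: 1.52
tcp_pos: [0.473, -0.1495, 0.1663]
tool_rot: [0.982, 0.191, -0.0, 0.0]
force: [0.9, -0.4, 0.3]
finger_gap: 1.001
gripper_force: 0.0
```

```bash
python3 - <<'E'
from m import *
s=snap('wrist','w1');X=cloud(s);P=X[s['depth']>0]
print((-s['R'].T@s['t']).round(3))
for lo,hi in ((.022,.032),(.054,.066),(.085,.1)):
    q=P[(P[:,2]>lo)&(P[:,2]<hi)&(np.hypot(P[:,0]-.473,P[:,1]+.145)<.07)]
    if len(q)>4: print(lo,len(q),np.median(q[:,2]),hullcirc(q))
E
python3 go.py 0.473 -0.1453 0.1
```

```text
[ 0.542 -0.122  0.342]
0.022 8960 0.02689350086696892 ((array([ 0.4741, -0.1461]), 0.0526), ((0.4739453196525574, -0.14632923901081085), 0.05314727500081062))
0.054 563 0.060663353828777564 ((array([ 0.4743, -0.146 ]), 0.0176), ((0.47417545318603516, -0.1461244523525238), 0.01805150881409645))
0.085 480 0.09207433569803902 ((array([ 0.4741, -0.1461]), 0.0088), ((0.47399288415908813, -0.14638906717300415), 0.009212123230099678))
t 1.57 tcp [ 0.4732 -0.1499  0.1668] yaw 21.96 F [-0.34 -0.1   0.28] gap 1.003 gf 0.0 q [-0.53  0.4   1.78 -0.    0.96  0.66]
travel [ 0.0019 -0.0056  0.0834] turn [ 0.0004 -0.0001 -0.    ]
```

View pics/w1.png

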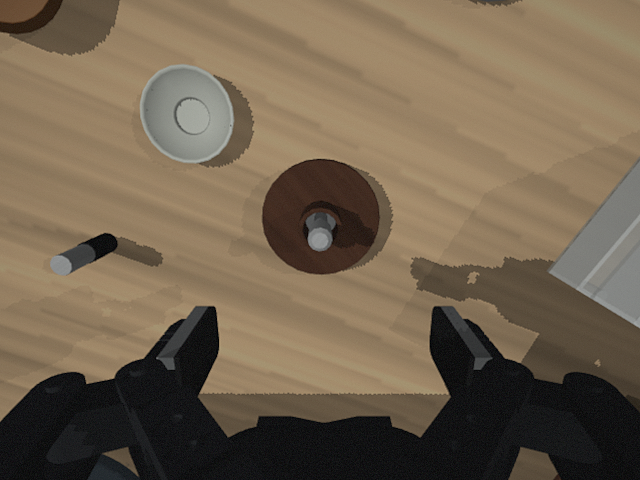

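The wrist view shows the knob top at (320,240), inside the collar, between the two open fingers. All three cameras agree to about 1.5 mm, with the knob near (0.4737, -0.1458).

Request:
{"op": "apply_moves", "data": {
  "claw": [1, 1, 1, 1, 1],
  "travel": [
    [0.0025, -0.0045, 0.04],
    [0.0025, -0.0045, 0.08],
    [0.0025, -0.0045, 0.09],
    [0.0025, -0.0045, 0.09],
    [0.0025, -0.0045, 0.09]
  ],
  "turn": [
    [0, 0, 0],
    [0, 0, 0],
    [0, 0, 0],
    [0, 0, 0],
    [0, 0, 0]
  ]
}}

```text
t: 1.98
tcp_pos: [0.4739, -0.1454, 0.095]
tool_rot: [0.982, 0.19, 0.0, 0.0]
force: [-0.4, 0.0, -0.2]
finger_gap: 0.994
gripper_force: 0.0
```

```bash
for i in 1 2 3; do python3 -c "
from h import *
manip.snapshot('top')"; python3 go.py 0.4737 -0.1458 0.066;done
```

```text
t 2.03 tcp [ 0.4746 -0.1455  0.0956] yaw 21.97 F [ 0.05 -0.09 -0.76] gap 1.0 gf 0.0 q [-0.52  0.52  1.85 -0.    0.77  0.66]
travel [-0.0012 -0.0001  0.037 ] turn [ 0.0007 -0.0005 -0.    ]
t 2.08 tcp [ 0.4749 -0.1454  0.096 ] yaw 21.99 F [ 0.23 -0.4  -0.1 ] gap 1.001 gf 0.0 q [-0.52  0.52  1.85 -0.    0.77  0.66]
travel [-0.0016 -0.0001  0.0374] turn [ 0.0009 -0.0007 -0.    ]
t 2.13 tcp [ 0.4749 -0.1451  0.096 ] yaw 22.01 F [ 0.75 -0.44 -0.12] gap 1.003 gf 0.0 q [-0.52  0.52  1.85 -0.    0.77  0.66]
travel [-0.0018  0.0001  0.0375] turn [ 0.0009 -0.0007 -0.    ]
```

Centred to about 1 mm. Next: descend, then close on the knob.

Request:
{"op": "apply_moves", "data": {
  "claw": [1, 1, 1, 1, 1],
  "travel": [
    [-0.001, 0, 0.02],
    [-0.001, 0, 0.037],
    [-0.001, 0, 0.037],
    [-0.001, 0, 0.037],
    [-0.001, 0, 0.037]
  ],
  "turn": [
    [0, 0, 0],
    [0, 0, 0],
    [0, 0, 0],
    [0, 0, 0],
    [0, 0, 0]
  ]
}}

```text
t: 2.55
tcp_pos: [0.4737, -0.1447, 0.0659]
tool_rot: [0.982, 0.191, 0.001, 0.001]
force: [-0.5, -0.2, 0.3]
finger_gap: 1.002
gripper_force: 0.0
```

Request:
{"op": "apply_moves", "data": {
  "claw": [-0.1, -0.4, -0.7, -1, -1],
  "travel": [
    [0, 0, 0],
    [0, 0, 0],
    [0, 0, 0],
    [0, 0, 0],
    [0, 0, 0]
  ],
  "turn": [
    [0, 0, 0],
    [0, 0, 0],
    [0, 0, 0],
    [0, 0, 0],
    [0, 0, 0]
  ],
  "newtons": 40
}}

```text
t: 2.97
tcp_pos: [0.473, -0.1443, 0.065]
tool_rot: [0.982, 0.191, 0.0, 0.0]
force: [0.3, 0.6, -0.1]
finger_gap: 0.304
gripper_force: 0.0
```

Request:
{"op": "apply_moves", "data": {
  "claw": [-1, -1, -1, -1, -1],
  "travel": [
    [0, 0, 0],
    [0, 0, 0],
    [0, 0, 0],
    [0, 0, 0],
    [0, 0, 0]
  ],
  "turn": [
    [0, 0, 0],
    [0, 0, 0],
    [0, 0, 0],
    [0, 0, 0],
    [0, 0, 0]
  ]
}}

```text
t: 3.38
tcp_pos: [0.4729, -0.1442, 0.0647]
tool_rot: [0.982, 0.191, -0.0, -0.0]
force: [0.0, -0.8, 0.4]
finger_gap: 0.0
gripper_force: 0.0
```

```bash
python3 go.py 0.4737 -0.1458 0.1
```

```text
t 3.38 tcp [ 0.4729 -0.1442  0.0647] yaw 22.04 F [ 0.02 -0.79  0.4 ] gap 0.0 gf 0.0 q [-0.52  0.57  1.87  0.    0.7   0.66]
travel [ 0.0002  0.0022 -0.0441] turn [-0.  0. -0.]
```

The fingers shut completely without gripping the knob, so I need to look.

```bash
python3 - <<'E'
from m import *
a=snap('wrist','w2');b=snap('scene','s2')
cv2.imwrite('pics/c2.png',np.hstack([a['pixels'][100:480,120:520,::-1],cv2.resize(b['pixels'][180:330,100:258,::-1],(400,380))]))
X=cloud(a);P=X[a['depth']>0]
for lo,hi in ((.022,.032),):
    q=P[(P[:,2]>lo)&(P[:,2]<hi)&(np.hypot(P[:,0]-.473,P[:,1]+.145)<.07)]
    print(lo,len(q),hullcirc(q))
E
```

```text
0.022 15441 ((array([ 0.4743, -0.1461]), 0.0526), ((0.4742514491081238, -0.14602865278720856), 0.052953410893678665))
```

View pics/c2.png

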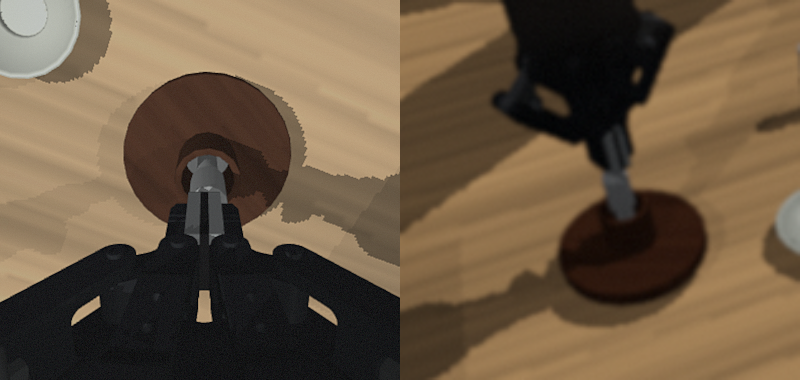

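The crop shows the knob at (205,175), with the shut silver finger pads just behind and above it at (205,215), so they are not around it. I'll measure where the fingertips really are from depth.

```bash
python3 - <<'E'
from m import *
a=np.load('pics/w2.npz');X=cloud(a);np.set_printoptions(suppress=True)
print('cam',(-a['R'].T@a['t']).round(3))
for v in range(250,400,8): print(v,X[v,318].round(4),X[v,332].round(4),a['pixels'][v,318])
b=np.load('pics/s2.npz');X=cloud(b)
# crop scale .395
for yy in range(100,240,12):
    v=180+int(yy*.395);u=100+int(618*.395-158)
    print(yy,u,v,X[v,u].round(4),b['pixels'][v,u])
E
```

```text
cam [ 0.542 -0.117  0.24 ]
250 [ 0.4881 -0.1355  0.0613] [ 0.4905 -0.1424  0.0601] [73 48 38]
258 [ 0.475  -0.1403  0.0337] [ 0.4797 -0.1474  0.0385] [62 63 65]
266 [ 0.4752 -0.1405  0.0479] [ 0.4797 -0.1471  0.0524] [94 96 96]
274 [ 0.4793 -0.1392  0.0712] [ 0.4829 -0.1452  0.0739] [91 93 93]
282 [ 0.4793 -0.1394  0.0813] [ 0.4825 -0.1452  0.0832] [94 93 94]
290 [ 0.4792 -0.1396  0.0903] [ 0.4816 -0.1454  0.0903] [116 118 118]
298 [ 0.4832 -0.1383  0.1075] [ 0.4855 -0.1434  0.108 ] [73 75 76]
306 [ 0.4831 -0.1384  0.1143] [ 0.4854 -0.1433  0.115 ] [74 76 76]
314 [ 0.4833 -0.1385  0.1211] [ 0.4855 -0.1431  0.1218] [74 78 78]
322 [ 0.4834 -0.1385  0.1271] [ 0.4851 -0.1431  0.1269] [77 79 79]
330 [ 0.4827 -0.1389  0.1313] [ 0.4856 -0.1428  0.1333] [65 66 65]
338 [ 0.4826 -0.139   0.1361] [ 0.4845 -0.1432  0.1364] [100 104 102]
346 [ 0.4796 -0.1402  0.1358] [ 0.486  -0.1424  0.1437] [15 18 22]
354 [ 0.4797 -0.1402  0.1404] [ 0.4864 -0.1421  0.1487] [18 19 25]
362 [ 0.4791 -0.1405  0.1437] [ 0.4838 -0.1432  0.1484] [23 24 28]
370 [ 0.4759 -0.1418  0.143 ] [ 0.4792 -0.1452  0.1453] [17 21 18]
378 [ 0.4735 -0.1428  0.1434] [ 0.4767 -0.1462  0.1456] [21 24 22]
386 [ 0.4712 -0.1437  0.1441] [ 0.4744 -0.1471  0.1462] [20 18 23]
394 [ 0.4683 -0.1449  0.1439] [ 0.4712 -0.1485  0.1456] [ 2  6 16]
100 186 219 [ 0.48   -0.1319  0.1563] [5 7 6]
112 186 224 [ 0.4811 -0.134   0.1471] [2 5 6]
124 186 228 [ 0.482  -0.1357  0.1398] [ 9 11 11]
136 186 233 [ 0.4815 -0.1378  0.1291] [39 41 42]
148 186 238 [ 0.4845 -0.1402  0.1211] [26 27 27]
160 186 243 [ 0.4829 -0.1421  0.1092] [32 33 35]
172 186 247 [ 0.4858 -0.1441  0.1031] [47 49 50]
184 186 252 [ 0.4808 -0.1459  0.0878] [65 65 67]
196 186 257 [ 0.4814 -0.1482  0.0772] [58 58 59]
208 186 262 [ 0.4791 -0.1502  0.0637] [57 57 59]
220 186 266 [ 0.4746 -0.1517  0.0503] [51 43 41]
232 186 271 [ 0.4866 -0.155   0.05  ] [22 10  7]
```

Depth puts the shut pads at z ≈ 0.10–0.137 with the xy correct, so the real fingertips sit about 30 mm above the reported TCP. I'll lift to get clear and measure that offset.

Request:
{"op": "apply_moves", "data": {
  "claw": [-1, -1, -1, -1, -1],
  "travel": [
    [0, 0, -0.05],
    [0, 0, -0.08],
    [0, 0, -0.08],
    [0, 0, -0.08],
    [0, 0, -0.08]
  ],
  "turn": [
    [0, 0, 0],
    [0, 0, 0],
    [0, 0, 0],
    [0, 0, 0],
    [0, 0, 0]
  ]
}}

```text
t: 3.9
tcp_pos: [0.4724, -0.144, 0.1285]
tool_rot: [0.982, 0.191, -0.0, -0.0]
force: [-0.8, -0.0, 0.0]
finger_gap: 0.001
gripper_force: 0.0
```

```bash
python3 go.py 0.4737 -0.1458 0.1;python3 - <<'E'
from m import *
np.set_printoptions(suppress=True)
for n in ('wrist','scene','top'):
    s=snap(n,n[0]+'3');X=cloud(s);P=X[s['depth']>0]
    q=P[(P[:,2]>.1)&(P[:,2]<.24)&(np.hypot(P[:,0]-.474,P[:,1]+.145)<.03)]
    z=np.sort(q[:,2]);print(n,len(q),z[:5].round(4),np.percentile(z,[1,3,5]).round(4))
    t=q[(q[:,2]<z[0]+.02)];print('  tip cloud',t.min(0).round(4),t.max(0).round(4),t.mean(0).round(4))
    k=P[(P[:,2]>.08)&(P[:,2]<.1)&(np.hypot(P[:,0]-.474,P[:,1]+.145)<.03)]
    if len(k)>5:print('  knob',hullcirc(k))
    if n!='top':
        c=s['R']@np.array([.474,-.145,.14])+s['t'];c=s['intrinsics']@c;u,v=(c[:2]/c[2]).astype(int);print(u,v)
        w=90
        u0=max(0,min(640-2*w,u-w));v0=max(0,min(480-2*w,v-w))
        cv2.imwrite(f'pics/{n[0]}3c.png',cv2.resize(s['pixels'][v0:v0+2*w,u0:u0+2*w,::-1],(400,400)))
cv2.imwrite('pics/c3.png',np.hstack([cv2.imread('pics/w3c.png'),cv2.imread('pics/s3c.png')]))
E
```

```text
t 3.9 tcp [ 0.4724 -0.144   0.1285] yaw 22.05 F [-0.77 -0.02  0.04] gap 0.001 gf 0.0 q [-0.52  0.46  1.83  0.    0.86  0.66]
travel [0.0006 0.0028 0.0356] turn [-0.0002  0.0001 -0.    ]
wrist 17847 [0.1638 0.1641 0.1644 0.1645 0.1645] [0.1693 0.1745 0.1789]
  tip cloud [ 0.4742 -0.1544  0.1638] [ 0.4865 -0.1289  0.1838] [ 0.4819 -0.1408  0.1757]
  knob ((array([ 0.4742, -0.1461]), 0.0089), ((0.47415339946746826, -0.14583531022071838), 0.009270776063203812))
325 290
scene 936 [0.1602 0.1609 0.1621 0.1621 0.1634] [0.1645 0.1684 0.1706]
  tip cloud [ 0.4711 -0.1591  0.1602] [ 0.4864 -0.1286  0.1801] [ 0.4805 -0.1439  0.1724]
  knob ((array([ 0.4753, -0.1463]), 0.0084), ((0.47506654262542725, -0.14659753441810608), 0.009193284437060356))
179 226
top 6 [0.2141 0.2157 0.2177 0.2198 0.2253] [0.2142 0.2144 0.2145]
  tip cloud [ 0.4734 -0.1248  0.2141] [ 0.4805 -0.1161  0.2253] [ 0.4762 -0.1203  0.2196]
```

View pics/c3.png

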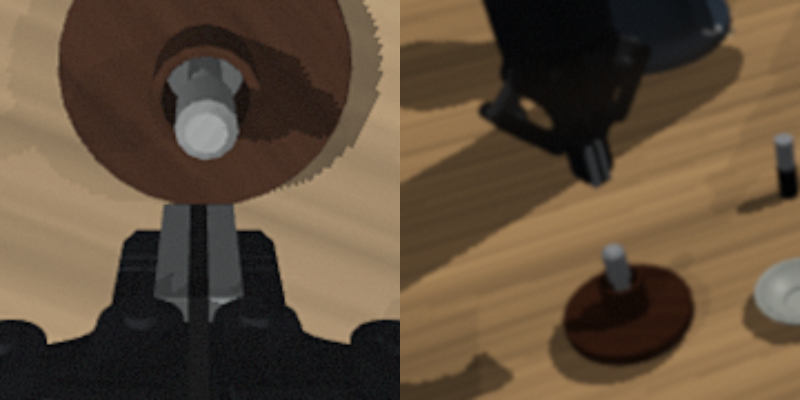

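The crop shows the shut fingertips well above the knob. From depth the tip is at z ≈ 0.162 with the reported TCP at 0.1285, so the real tip is 33 mm short of the reported TCP. From here on I command TCP = tip height − 33 mm. I'll open, go down to TCP 0.032 and grip.

Request:
{"op": "apply_moves", "data": {
  "claw": [1, 1, 1, 1, 1],
  "travel": [
    [0.001, 0.003, 0],
    [0.001, 0.003, 0],
    [0.001, 0.003, 0],
    [0.001, 0.003, 0.02],
    [0.001, 0.003, 0.04]
  ],
  "turn": [
    [0, 0, 0],
    [0, 0, 0],
    [0, 0, 0],
    [0, 0, 0],
    [0, 0, 0]
  ]
}}

```text
t: 4.47
tcp_pos: [0.4755, -0.1467, 0.0971]
tool_rot: [0.982, 0.191, 0.001, 0.001]
force: [-0.4, -0.1, -1.1]
finger_gap: 0.711
gripper_force: 0.0
```

```bash
python3 go.py 0.474 -0.1459 0.032
```

```text
t 4.47 tcp [ 0.4755 -0.1467  0.0971] yaw 22.05 F [-0.38 -0.05 -1.11] gap 0.711 gf 0.0 q [-0.52  0.52  1.85  0.    0.78  0.66]
travel [-0.0015 -0.0018  0.0813] turn [ 0.0007 -0.0005 -0.    ]
```

Request:
{"op": "apply_moves", "data": {
  "claw": [1, 1, 1, 1, 1],
  "travel": [
    [-0.001, -0.001, 0],
    [-0.001, -0.001, 0.03],
    [-0.001, -0.001, 0.06],
    [-0.001, -0.001, 0.081],
    [-0.001, -0.001, 0.081]
  ],
  "turn": [
    [0, 0, 0],
    [0, 0, 0],
    [0, 0, 0],
    [0, 0, 0],
    [0, 0, 0]
  ]
}}

```text
t: 4.88
tcp_pos: [0.4717, -0.1448, 0.0298]
tool_rot: [0.982, 0.191, -0.002, -0.002]
force: [0.8, 0.9, 0.1]
finger_gap: 0.999
gripper_force: 0.0
```

Request:
{"op": "apply_moves", "data": {
  "claw": [1, 0.3, -0.1, -0.3, -0.4],
  "travel": [
    [0, 0, 0],
    [0, 0, 0],
    [0, 0, 0],
    [0, 0, 0],
    [0, 0, 0]
  ],
  "turn": [
    [0, 0, 0],
    [0, 0, 0],
    [0, 0, 0],
    [0, 0, 0],
    [0, 0, 0]
  ],
  "newtons": 40
}}

```text
t: 5.3
tcp_pos: [0.4742, -0.1461, 0.033]
tool_rot: [0.982, 0.191, 0.001, 0.001]
force: [0.5, 0.7, 0.7]
finger_gap: 0.457
gripper_force: 0.0
```

```bash
python3 go.py 0.474 -0.1459 0.032; python3 - <<'E'
from m import *
s=snap('wrist','w4');X=cloud(s);P=X[s['depth']>0]
q=P[(P[:,2]>.022)&(P[:,2]<.032)&(np.hypot(P[:,0]-.473,P[:,1]+.145)<.07)];print(hullcirc(q))
E
```

```text
t 5.3 tcp [ 0.4742 -0.1461  0.033 ] yaw 22.05 F [0.45 0.69 0.66] gap 0.457 gf 0.0 q [-0.52  0.63  1.89  0.    0.62  0.66]
travel [-0.0001 -0.0003  0.0012] turn [ 0.0005 -0.0004 -0.    ]
((array([ 0.4743, -0.1462]), 0.0525), ((0.47412845492362976, -0.14648114144802094), 0.0532575398683548))
```

View pics/w4.png

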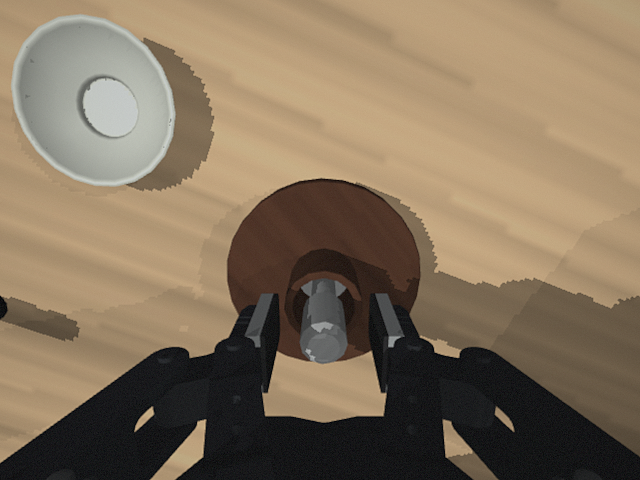

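The knob at (323,345) now stands between the pads at (262,340) and (388,340). Closing.

Request:
{"op": "apply_moves", "data": {
  "claw": [-0.6, -0.8, -1, -1, -1],
  "travel": [
    [0, 0, 0],
    [0, 0, 0],
    [0, 0, 0],
    [0, 0, 0],
    [0, 0, 0]
  ],
  "turn": [
    [0, 0, 0],
    [0, 0, 0],
    [0, 0, 0],
    [0, 0, 0],
    [0, 0, 0]
  ],
  "newtons": 50
}}

```text
t: 5.77
tcp_pos: [0.4738, -0.1459, 0.0327]
tool_rot: [0.982, 0.191, 0.0, 0.0]
force: [-0.6, 0.8, 6.7]
finger_gap: 0.188
gripper_force: 48.8
```

Request:
{"op": "apply_moves", "data": {
  "claw": [-1, -1, -1, -1, -1],
  "travel": [
    [0, 0, 0],
    [0, 0, 0],
    [0, 0, 0],
    [0, 0, -0.005],
    [0, 0, -0.012]
  ],
  "turn": [
    [0, 0, 0],
    [0, 0, 0],
    [0, 0, 0],
    [0, 0, 0],
    [0, 0, 0]
  ]
}}

```text
t: 6.18
tcp_pos: [0.4728, -0.1453, 0.0413]
tool_rot: [0.982, 0.191, -0.001, -0.001]
force: [-0.5, 1.0, -2.5]
finger_gap: 0.194
gripper_force: 49.0
```

```bash
python3 go.py 0.474 -0.1459 0.14
```

```text
t 6.18 tcp [ 0.4728 -0.1453  0.0413] yaw 22.04 F [-0.49  0.99 -2.55] gap 0.194 gf 49.0 q [-0.52  0.62  1.88  0.    0.64  0.66]
travel [ 0.001   0.001  -0.1234] turn [-0.0005  0.0004 -0.    ]
```

Request:
{"op": "apply_moves", "data": {
  "claw": [-1, -1, -1, -1, -1],
  "travel": [
    [0, 0, -0.02],
    [0, 0, -0.05],
    [0, 0, -0.08],
    [0, 0, -0.11],
    [0, 0, -0.11]
  ],
  "turn": [
    [0, 0, 0],
    [0, 0, 0],
    [0, 0, 0],
    [0, 0, 0],
    [0, 0, 0]
  ]
}}

```text
t: 6.6
tcp_pos: [0.4761, -0.147, 0.1335]
tool_rot: [0.982, 0.191, 0.003, 0.003]
force: [0.3, -0.8, -3.1]
finger_gap: 0.189
gripper_force: 49.6
```

Request:
{"op": "apply_moves", "data": {
  "claw": [-1, -1, -1],
  "travel": [
    [0, 0, 0],
    [0, 0, 0],
    [0, 0, 0]
  ],
  "turn": [
    [0, 0, 0],
    [0, 0, 0],
    [0, 0, 0]
  ]
}}

```text
t: 6.85
tcp_pos: [0.4722, -0.145, 0.1282]
tool_rot: [0.982, 0.191, -0.001, -0.001]
force: [0.0, 0.7, -3.4]
finger_gap: 0.192
gripper_force: 49.6
```

```bash
python3 go.py 0.5665 0.1636 0.14;  python3 - <<'E'
from m import *
for n in ('top','scene','wrist'):
    s=snap(n,n[0]+'5');X=cloud(s);P=X[s['depth']>0];P=P[np.hypot(P[:,0]-.473,P[:,1]+.145)<.075]
    z=P[(P[:,2]>.09)&(P[:,2]<.14)]
    h=np.histogram(z[:,2],np.arange(.09,.141,.0025))[0];i=h.argmax();zc=.09+.0025*(i+.5)
    q=z[abs(z[:,2]-zc)<.004];A=np.c_[q[:,:2],np.ones(len(q))];c=np.linalg.lstsq(A,q[:,2],rcond=None)[0]
    print(n,zc,len(q),'slope',c[:2].round(3),hullcirc(q))
E
```

```text
t 6.85 tcp [ 0.4722 -0.145   0.1282] yaw 22.04 F [ 0.04  0.71 -3.41] gap 0.192 gf 49.6 q [-0.52  0.46  1.82  0.    0.86  0.66]
travel [ 0.254  -0.3134 -0.0144] turn [-0.0009  0.0007 -0.    ]
top 0.12375 1230 slope [-0.002 -0.001] ((array([ 0.4699, -0.1373]), 0.0483), ((0.46898460388183594, -0.14239317178726196), 0.05258801952004433))
scene 0.12125 1602 slope [-0.012  0.005] ((array([ 0.4707, -0.1445]), 0.0527), ((0.4706597328186035, -0.14520081877708435), 0.05387246981263161))
wrist 0.12125 18108 slope [-0.005  0.002] ((array([ 0.471 , -0.1447]), 0.0526), ((0.4709065854549408, -0.1447973996400833), 0.05311332270503044))
```

Gripped and level, with the cover nested. Now carry it halfway and measure the jar with the wrist camera.

Request:
{"op": "apply_moves", "data": {
  "claw": [-1, -1, -1, -1, -1],
  "travel": [
    [0.012, -0.015, -0.003],
    [0.04, -0.05, -0.006],
    [0.07, -0.085, -0.01],
    [0.1, -0.12, -0.01],
    [0.11, -0.135, -0.01]
  ],
  "turn": [
    [0, 0, 0],
    [0, 0, 0],
    [0, 0, 0],
    [0, 0, 0],
    [0, 0, 0]
  ]
}}

```text
t: 7.42
tcp_pos: [0.5156, -0.0089, 0.1371]
tool_rot: [0.981, 0.192, 0.0, -0.001]
force: [-0.6, -0.1, -3.0]
finger_gap: 0.19
gripper_force: 49.6
```

Request:
{"op": "apply_moves", "data": {
  "claw": [-1, -1, -1, -1, -1],
  "travel": [
    [0, 0, 0],
    [0, 0, 0],
    [0, 0, 0],
    [0, 0, 0],
    [0, 0, 0]
  ],
  "turn": [
    [0, 0, 0],
    [0, 0, 0],
    [0, 0, 0],
    [0, 0, 0],
    [0, 0, 0]
  ]
}}

```text
t: 7.83
tcp_pos: [0.5143, -0.0138, 0.1374]
tool_rot: [0.982, 0.19, -0.0, -0.0]
force: [-0.5, 0.4, -2.9]
finger_gap: 0.188
gripper_force: 49.6
```

```bash
cat > meas.py <<'E'
from m import *
import sys
s=snap('wrist',sys.argv[1]);X=cloud(s);P=X[s['depth']>0];t=manip.sense()['tcp_pos'];print('tcp',t.round(4))
j=P[(P[:,2]>.055)&(P[:,2]<.066)&(np.hypot(P[:,0]-.566,P[:,1]-.164)<.075)]
if len(j)>50: print('jar rim',len(j),np.median(j[:,2]),hullcirc(j))
c=P[(abs(P[:,2]-t[2]+.006)<.006)&(np.hypot(*(P[:,:2]-t[:2]).T)<.07)]
if len(c)>50: print('cover',len(c),np.median(c[:,2]),hullcirc(c))
c=P[(abs(P[:,2]-t[2]-.0285)<.005)&(np.hypot(*(P[:,:2]-t[:2]).T)<.03)]
if len(c)>50: print('collar',len(c),np.median(c[:,2]),hullcirc(c))
E
python3 meas.py w6; python3 go.py 0.5665 0.164 0.135
```

```text
tcp [ 0.5144 -0.0137  0.1375]
jar rim 5104 0.059536251377220475 ((array([0.5667, 0.1634]), 0.0497), ((0.5670166611671448, 0.16378284990787506), 0.05072477459907532))
cover 18450 0.13148711518392414 ((array([ 0.514 , -0.0119]), 0.0527), ((0.5138666033744812, -0.011750237084925175), 0.05299859866499901))
collar 1016 0.1652587718166133 ((array([ 0.5161, -0.0105]), 0.0159), ((0.5185514688491821, -0.009535176679491997), 0.01688854768872261))
t 7.88 tcp [ 0.5144 -0.0137  0.1375] yaw 21.94 F [-1.09  0.36 -3.71] gap 0.191 gf 49.6 q [-0.24  0.47  1.77 -0.    0.9   0.94]
travel [ 0.1434 -0.1817  0.0031] turn [-0.      0.0001 -0.    ]
```

View pics/w6.png

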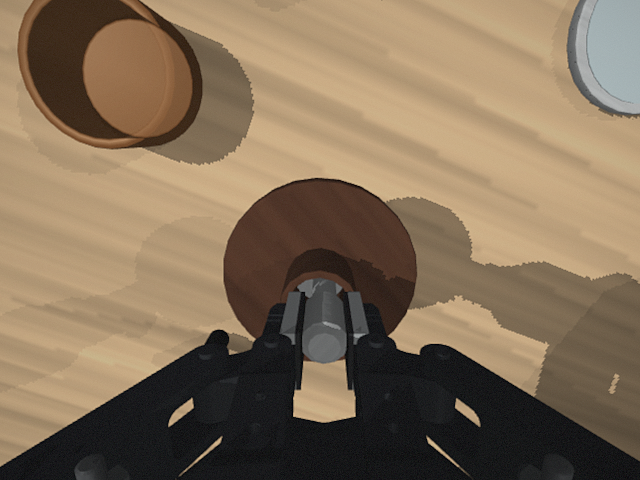

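Wrist view: the jar at (110,75), the pair hanging level in the fingers with the knob at (325,335). The jar-minus-tray shift agrees within 0.6 mm across all three cameras. Carrying on to above the jar.

Request:
{"op": "apply_moves", "data": {
  "claw": [-1, -1, -1, -1, -1],
  "travel": [
    [0.015, -0.02, 0],
    [0.04, -0.05, 0],
    [0.07, -0.09, 0],
    [0.1, -0.127, 0],
    [0.12, -0.152, 0]
  ],
  "turn": [
    [0, 0, 0],
    [0, 0, 0],
    [0, 0, 0],
    [0, 0, 0],
    [0, 0, 0]
  ]
}}

```text
t: 8.3
tcp_pos: [0.5589, 0.1382, 0.1378]
tool_rot: [0.982, 0.191, 0.001, -0.0]
force: [-0.0, 0.2, -3.3]
finger_gap: 0.192
gripper_force: 49.7
```

Request:
{"op": "apply_moves", "data": {
  "claw": [-1, -1, -1, -1, -1],
  "travel": [
    [0.013, -0.016, 0],
    [0.023, -0.029, 0],
    [0.023, -0.029, 0],
    [0.023, -0.029, 0],
    [0.023, -0.029, 0]
  ],
  "turn": [
    [0, 0, 0],
    [0, 0, 0],
    [0, 0, 0],
    [0, 0, 0],
    [0, 0, 0]
  ]
}}

```text
t: 8.72
tcp_pos: [0.5657, 0.1632, 0.1373]
tool_rot: [0.982, 0.191, -0.001, 0.0]
force: [-0.6, -0.2, -4.1]
finger_gap: 0.193
gripper_force: 49.7
```

Request:
{"op": "apply_moves", "data": {
  "claw": [-1, -1, -1, -1, -1],
  "travel": [
    [0, 0, 0],
    [0, 0, 0],
    [0, 0, 0],
    [0, 0, 0],
    [0, 0, 0]
  ],
  "turn": [
    [0, 0, 0],
    [0, 0, 0],
    [0, 0, 0],
    [0, 0, 0],
    [0, 0, 0]
  ]
}}

```text
t: 9.13
tcp_pos: [0.5663, 0.1642, 0.1377]
tool_rot: [0.982, 0.191, 0.0, 0.0]
force: [-0.4, 0.4, -3.3]
finger_gap: 0.189
gripper_force: 49.6
```

```bash
python3 meas.py w7; python3 go.py 0.5665 0.1636 0.135; python3 - <<'E'
from m import *
s=np.load('pics/w7.npz');X=cloud(s);P=X[s['depth']>0];t=manip.sense()['tcp_pos']
p=P[np.hypot(*(P[:,:2]-t[:2]).T)<.014];
h,e=np.histogram(p[:,2],np.arange(.16,.21,.001));print(dict(zip(e.round(3),h)))
# low parts below cover: tray underside/jar from scene
for n in ('scene','top'):
    s=snap(n,n[0]+'7');X=cloud(s);P=X[s['depth']>0];P=P[np.hypot(P[:,0]-.566,P[:,1]-.164)<.08]
    for lo,hi,r in ((.052,.066,.08),(.123,.14,.08),(.188,.2,.016)):
        q=P[(P[:,2]>lo)&(P[:,2]<hi)&(np.hypot(P[:,0]-.566,P[:,1]-.164)<r)]
        if len(q)>10: print(n,lo,len(q),np.median(q[:,2]).round(4),hullcirc(q))
E
```

```text
tcp [0.5663 0.1643 0.1376]
jar rim 727 0.059629574032917125 ((array([0.5682, 0.1642]), 0.0488), ((0.5993021726608276, 0.17451494932174683), 0.036172352731227875))
cover 18294 0.13173117197863418 ((array([0.5651, 0.1641]), 0.0527), ((0.5650426745414734, 0.16405659914016724), 0.053099315613508224))
collar 895 0.1655159821715906 ((array([0.5672, 0.1655]), 0.0159), ((0.5698888897895813, 0.16669771075248718), 0.016636628657579422))
t 9.18 tcp [0.5663 0.1643 0.1376] yaw 22.02 F [-1.24  0.13 -3.59] gap 0.194 gf 49.6 q [0.09 0.55 1.58 0.   1.   1.28]
travel [-0.      0.0009  0.0033] turn [ 0. -0. -0.]
{np.float64(0.16): np.int64(15), np.float64(0.161): np.int64(3), np.float64(0.162): np.int64(0), np.float64(0.163): np.int64(0), np.float64(0.164): np.int64(21), np.float64(0.165): np.int64(65), np.float64(0.166): np.int64(22), np.float64(0.167): np.int64(17), np.float64(0.168): np.int64(23), np.float64(0.169): np.int64(38), np.float64(0.17): np.int64(39), np.float64(0.171): np.int64(35), np.float64(0.172): np.int64(41), np.float64(0.173): np.int64(28), np.float64(0.174): np.int64(49), np.float
[... 908 characters left out ...]
t64(24), np.float64(0.203): np.int64(13), np.float64(0.204): np.int64(25), np.float64(0.205): np.int64(25), np.float64(0.206): np.int64(59), np.float64(0.207): np.int64(337), np.float64(0.208): np.int64(222)}
scene 0.052 461 0.0589 ((array([0.5689, 0.1627]), 0.049), ((0.567707359790802, 0.1634978950023651), 0.050498370081186295))
scene 0.123 1533 0.1316 ((array([0.5652, 0.164 ]), 0.0528), ((0.5654014348983765, 0.164446622133255), 0.05375152453780174))
scene 0.188 55 0.1941 ((array([0.5717, 0.1655]), 0.0116), ((0.5732089877128601, 0.1658262461423874), 0.012426836416125298))
top 0.123 50 0.1322 ((array([0.5746, 0.1424]), 0.0081), ((0.57481449842453, 0.14313997328281403), 0.009796421974897385))
```

```bash
python3 - <<'E'
from m import *
s=np.load('pics/w7.npz');X=cloud(s);m=(X[...,2]>.1945)&(X[...,2]<.1993)&(np.hypot(X[...,0]-.566,X[...,1]-.164)<.014)&(s['depth']>0)
m=cv2.morphologyEx(m.astype(np.uint8),cv2.MORPH_OPEN,np.ones((3,3)))
n,l,st,c=cv2.connectedComponentsWithStats(m);print(st,c.round(1))
i=1+st[1:,4].argmax();q=X[l==i];print(len(q),q[:,2].mean(),hullcirc(q))
cv2.imwrite('pics/k7.png',cv2.resize(s['pixels'][230:400,220:430,::-1],(800,648))[:600])
s=np.load('pics/s7.npz');X=cloud(s);m=(X[...,2]>.02)&(X[...,2]<.123)&(np.hypot(X[...,0]-.566,X[...,1]-.164)<.075)&(s['depth']>0)
v,u=np.where(m);print(u.min(),u.max(),v.min(),v.max())
# silver plug below cover in scene: points between .085 and .118
q=X[(X[...,2]>.1)&(X[...,2]<.112)&(np.hypot(X[...,0]-.566,X[...,1]-.164)<.06)&(s['depth']>0)];print('plug',len(q),circ(q) if len(q)>9 else '')
E
```

```text
[[     0      0    640    480 305706]
 [   301    322     46     42   1494]] [[319.5 239. ]
 [323.6 342.9]]
1494 0.19700781224549538 ((array([0.5669, 0.1638]), 0.0088), ((0.5671466588973999, 0.16404026746749878), 0.009414147585630417))
336 394 215 272
plug 0
```

View pics/k7.png

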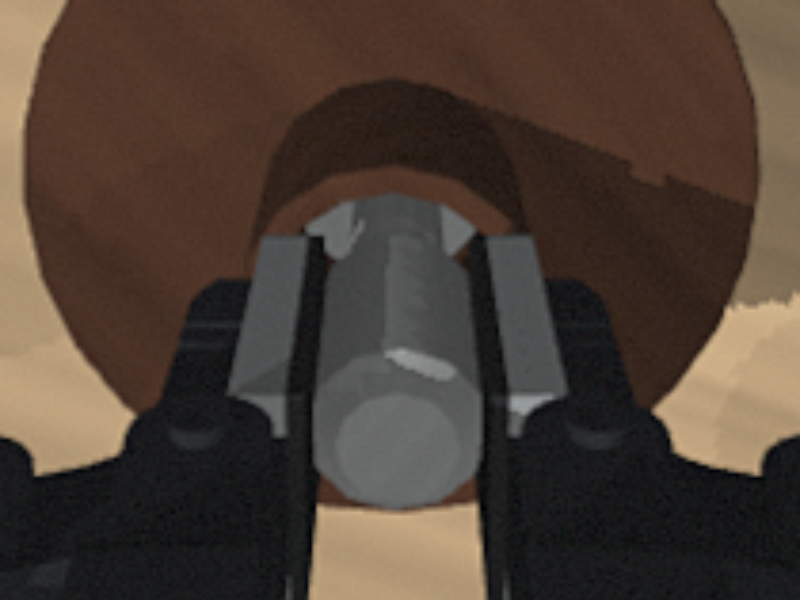

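The knob at (.5669,.1638) is within 0.4 mm of the jar axis (.5667,.1635), and the crop shows it upright between the pads. Lowering slowly: about 56 mm to the seated height.

Request:
{"op": "apply_moves", "data": {
  "claw": [-1, -1, -1, -1, -1],
  "travel": [
    [0, 0, 0.008],
    [0, 0, 0.02],
    [0, 0, 0.032],
    [0, 0, 0.042],
    [0, 0, 0.048]
  ],
  "turn": [
    [0, 0, 0],
    [0, 0, 0],
    [0, 0, 0],
    [0, 0, 0],
    [0, 0, 0]
  ]
}}

```text
t: 9.7
tcp_pos: [0.565, 0.1645, 0.0971]
tool_rot: [0.982, 0.191, -0.002, -0.0]
force: [-0.3, 0.1, -3.3]
finger_gap: 0.192
gripper_force: 49.6
```

Request:
{"op": "apply_moves", "data": {
  "claw": [-1, -1, -1, -1, -1],
  "travel": [
    [0, 0, 0.002],
    [0, 0, 0.005],
    [0, 0, 0.008],
    [0, 0, 0.011],
    [0, 0, 0.011]
  ],
  "turn": [
    [0, 0, 0],
    [0, 0, 0],
    [0, 0, 0],
    [0, 0, 0],
    [0, 0, 0]
  ]
}}

```text
t: 10.12
tcp_pos: [0.5662, 0.1645, 0.0902]
tool_rot: [0.982, 0.191, -0.0, -0.0]
force: [-0.5, -0.7, -3.3]
finger_gap: 0.189
gripper_force: 49.6
```

```bash
python3 meas.py w8; python3 go.py 0.5665 0.1636 0.0816
```

```text
tcp [0.5662 0.1645 0.0904]
jar rim 128 0.05819665666485481 ((array([0.5669, 0.164 ]), 0.0501), ((0.6107239127159119, 0.17216257750988007), 0.022826218977570534))
cover 18302 0.0842311006986907 ((array([0.565 , 0.1644]), 0.0527), ((0.5647231936454773, 0.16426829993724823), 0.053212720900774))
collar 902 0.1179911587685399 ((array([0.5674, 0.166 ]), 0.0158), ((0.5697345733642578, 0.16707873344421387), 0.016579216346144676))
t 10.17 tcp [0.5662 0.1645 0.0904] yaw 22.05 F [-0.64  0.6  -3.7 ] gap 0.192 gf 49.6 q [ 0.09  0.62  1.62 -0.    0.9   1.28]
travel [-0.0001  0.0012  0.011 ] turn [-0.  0. -0.]
```

Request:
{"op": "apply_moves", "data": {
  "claw": [-1, -1, -1, -1, -1],
  "travel": [
    [0, 0.0005, 0.002],
    [0, 0.0005, 0.004],
    [0, 0.0005, 0.006],
    [0, 0.0005, 0.008],
    [0, 0.0005, 0.009]
  ],
  "turn": [
    [0, 0, 0],
    [0, 0, 0],
    [0, 0, 0],
    [0, 0, 0],
    [0, 0, 0]
  ]
}}

```text
t: 10.58
tcp_pos: [0.5663, 0.1642, 0.0829]
tool_rot: [0.982, 0.191, -0.0, -0.0]
force: [0.1, 0.7, -4.1]
finger_gap: 0.19
gripper_force: 49.6
```

Request:
{"op": "apply_moves", "data": {
  "claw": [-1, -1, -1, -1, -1],
  "travel": [
    [0, 0, 0.0005],
    [0, 0, 0.001],
    [0, 0, 0.0015],
    [0, 0, 0.0018],
    [0, 0, 0.0018]
  ],
  "turn": [
    [0, 0, 0],
    [0, 0, 0],
    [0, 0, 0],
    [0, 0, 0],
    [0, 0, 0]
  ]
}}

```text
t: 11.0
tcp_pos: [0.5664, 0.1642, 0.0817]
tool_rot: [0.982, 0.191, 0.0, -0.0]
force: [0.2, -1.0, -3.7]
finger_gap: 0.189
gripper_force: 49.6
```

```bash
python3 meas.py w9; python3 go.py 0.5665 0.1636 0.0816
```

```text
tcp [0.5664 0.1642 0.0818]
jar rim 236 0.0649514964847078 ((array([0.5838, 0.1722]), 0.0348), ((0.5853702425956726, 0.17189626395702362), 0.03768276795744896))
cover 18279 0.07580773386217414 ((array([0.5653, 0.1641]), 0.0526), ((0.5650554299354553, 0.16402237117290497), 0.053083501756191254))
collar 896 0.10949989138212374 ((array([0.5673, 0.1655]), 0.016), ((0.5704218149185181, 0.16687342524528503), 0.016474628821015358))
t 11.05 tcp [0.5664 0.1642 0.0818] yaw 22.05 F [ 0.49 -0.76 -2.87] gap 0.192 gf 49.6 q [0.09 0.63 1.62 0.   0.88 1.28]
travel [-0.0002  0.0007  0.0002] turn [ 0. -0. -0.]
```

Not yet in contact, about 0.8 mm to go. Lowering until the weight comes off.

Request:
{"op": "apply_moves", "data": {
  "claw": [-1, -1, -1, -1, -1],
  "travel": [
    [0, 0, 0.0005],
    [0, 0, 0.001],
    [0, 0, 0.0014],
    [0, 0, 0.0014],
    [0, 0, 0.0014]
  ],
  "turn": [
    [0, 0, 0],
    [0, 0, 0],
    [0, 0, 0],
    [0, 0, 0],
    [0, 0, 0]
  ]
}}

```text
t: 11.47
tcp_pos: [0.5664, 0.1642, 0.0807]
tool_rot: [0.982, 0.191, 0.0, 0.0]
force: [-0.0, 0.5, -2.0]
finger_gap: 0.186
gripper_force: 49.9
```

```bash
python3 meas.py w10; python3 go.py 0.5665 0.1636 0.0816
```

```text
tcp [0.5664 0.1642 0.0808]
jar rim 254 0.06387597397715289 ((array([0.5832, 0.1726]), 0.0347), ((0.585482120513916, 0.17253752052783966), 0.03789551928639412))
cover 18295 0.07486027613480221 ((array([0.5653, 0.1641]), 0.0527), ((0.565194308757782, 0.1638912409543991), 0.05306559428572655))
collar 896 0.10859677206415722 ((array([0.5673, 0.1655]), 0.0161), ((0.5705106258392334, 0.16691893339157104), 0.016472643241286278))
t 11.52 tcp [0.5664 0.1642 0.0808] yaw 22.05 F [-0.43 -0.69 -1.69] gap 0.192 gf 49.9 q [ 0.09  0.64  1.62 -0.    0.88  1.28]
travel [-0.0002  0.0007 -0.001 ] turn [ 0. -0. -0.]
```

Request:
{"op": "apply_moves", "data": {
  "claw": [-1, -1, -1, -1, -1],
  "travel": [
    [0, 0, 0.0004],
    [0, 0, 0.0006],
    [0, 0, 0.0006],
    [0, 0, 0.0006],
    [0, 0, 0.0006]
  ],
  "turn": [
    [0, 0, 0],
    [0, 0, 0],
    [0, 0, 0],
    [0, 0, 0],
    [0, 0, 0]
  ],
  "newtons": 20
}}

```text
t: 11.93
tcp_pos: [0.5664, 0.1642, 0.0807]
tool_rot: [0.982, 0.191, 0.0, 0.0]
force: [-3.0, -0.5, 5.8]
finger_gap: 0.19
gripper_force: 50.5
```

Request:
{"op": "apply_moves", "data": {
  "claw": [-0.5, -0.4, -0.3, -0.2, -0.1],
  "travel": [
    [0, 0, 0],
    [0, 0, 0],
    [0, 0, 0],
    [0, 0, 0],
    [0, 0, 0]
  ],
  "turn": [
    [0, 0, 0],
    [0, 0, 0],
    [0, 0, 0],
    [0, 0, 0],
    [0, 0, 0]
  ]
}}

```text
t: 12.35
tcp_pos: [0.5666, 0.1642, 0.08]
tool_rot: [0.982, 0.191, 0.0, 0.0]
force: [-0.0, -0.0, -0.6]
finger_gap: 0.449
gripper_force: 0.0
```

Request:
{"op": "apply_moves", "data": {
  "claw": [0, 0.2, 0.4, 0.4, 0.4],
  "travel": [
    [0, 0, 0],
    [0, 0, 0],
    [0, 0, 0],
    [0, 0, 0],
    [0, 0, 0]
  ],
  "turn": [
    [0, 0, 0],
    [0, 0, 0],
    [0, 0, 0],
    [0, 0, 0],
    [0, 0, 0]
  ]
}}

```text
t: 12.77
tcp_pos: [0.5664, 0.1642, 0.0802]
tool_rot: [0.982, 0.191, 0.0, -0.0]
force: [0.2, -0.1, 0.5]
finger_gap: 0.7
gripper_force: 0.0
```

```bash
python3 meas.py w11; python3 go.py 0.5665 0.1636 0.045; python3 - <<'E'
from m import *
s=np.load('pics/w11.npz');X=cloud(s)
for z,r in ((.075,.07),(.1085,.02),(.1405,.014)):
    q=X[(abs(X[...,2]-z)<.004)&(np.hypot(X[...,0]-.566,X[...,1]-.164)<r)&(s['depth']>0)]
    A=np.c_[q[:,:2],np.ones(len(q))];c=np.linalg.lstsq(A,q[:,2],rcond=None)[0]
    print(z,len(q),np.median(q[:,2]),hullcirc(q),'slope',c[:2].round(3))
E
```

```text
tcp [0.5664 0.1642 0.0802]
jar rim 272 0.06388170904551449 ((array([0.5831, 0.1726]), 0.0349), ((0.5853797197341919, 0.17306557297706604), 0.038270339369773865))
cover 20313 0.07484709413243748 ((array([0.5654, 0.1641]), 0.0526), ((0.5652292370796204, 0.16405373811721802), 0.053110480308532715))
collar 1771 0.10852829314516392 ((array([0.5656, 0.1642]), 0.0177), ((0.5655386447906494, 0.16407030820846558), 0.018056180328130722))
t 12.82 tcp [0.5664 0.1642 0.0802] yaw 22.05 F [-0.2   0.08  1.28] gap 0.695 gf 0.0 q [0.09 0.64 1.62 0.   0.88 1.28]
travel [-0.0002  0.0007  0.044 ] turn [-0. -0.  0.]
0.075 20170 0.074848629663438 ((array([0.5654, 0.1641]), 0.0526), ((0.5652292370796204, 0.16405373811721802), 0.053110480308532715)) slope [-0.001  0.   ]
0.1085 1659 0.10853912900159995 ((array([0.5656, 0.1642]), 0.0177), ((0.5655386447906494, 0.16407030820846558), 0.018056180328130722)) slope [-0.01  -0.004]
0.1405 1621 0.14018632529747097 ((array([0.5669, 0.1638]), 0.009), ((0.5667906999588013, 0.16405083239078522), 0.009625772014260292)) slope [-0.085 -0.036]
```

View pics/w11.png

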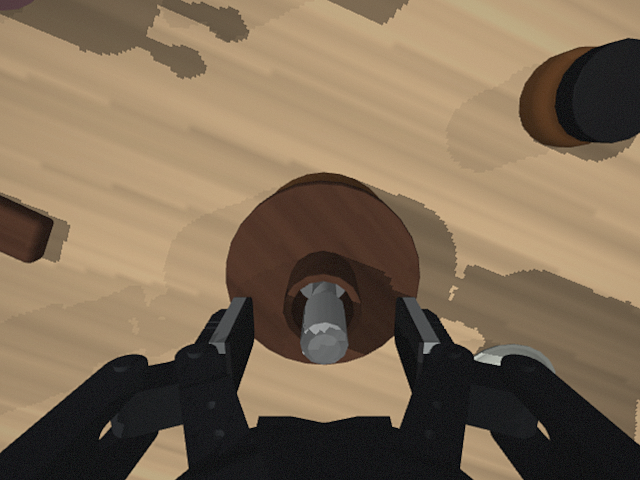

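Wrist view: the tray is seated, the cover flat on it (slope ≤ 0.001), and the fingers are open and clear of the knob (325,345). Before going down for the collar I'll check the body's clearance above the knob top, given the short fingers.

```bash
python3 - <<'E'
from m import *
from scipy.spatial.transform import Rotation as Ro
st=manip.sense();R=Ro.from_quat(st['tool_rot']);s=np.load('pics/w11.npz');X=cloud(s);P=(X[s['depth']>0]-st['tcp_pos'])
L=R.inv().apply(P)
# points near axis: height above TCP = -L[2]
for lo in range(-40,60,8):
    q=L[(L[:,0]*1e3>=lo)&(L[:,0]*1e3<lo+8)&(abs(L[:,1])<.02)&(L[:,2]<-.064)]
    if len(q): print(lo,len(q),'lowest',(-q[:,2]).min().round(4),'med',np.median(-q[:,2]).round(4))
for side in (1,-1):
    q=L[(L[:,1]*side>.02)&(L[:,1]*side<.05)&(abs(L[:,0])<.02)&(L[:,2]<-.034)]
    print(side,'finger lowest above TCP',np.percentile(-q[:,2],[0,1,3]).round(4),'inner |y|',np.percentile(abs(q[:,1]),[0,2]).round(4),'front x',q[:,0].max().round(4))
E
```

```text
8 7997 lowest 0.1042 med 0.1151
16 5499 lowest 0.1051 med 0.1244
1 finger lowest above TCP [0.0372 0.0423 0.0465] inner |y| [0.02   0.0206] front x 0.02
-1 finger lowest above TCP [0.0374 0.0423 0.0469] inner |y| [0.02   0.0206] front x 0.02
```

Body clearance is consistent (about 71 mm above the tips). I'll go down to TCP 0.048, centred on the collar, and close gently.

Request:
{"op": "apply_moves", "data": {
  "claw": [0.4, 0.4, 0.4, 0.4, 0.4],
  "travel": [
    [-0.001, -0.0013, 0.008],
    [-0.001, -0.0013, 0.018],
    [-0.001, -0.0013, 0.028],
    [-0.001, -0.0013, 0.037],
    [-0.001, -0.0013, 0.04]
  ],
  "turn": [
    [0, 0, 0],
    [0, 0, 0],
    [0, 0, 0],
    [0, 0, 0],
    [0, 0, 0]
  ]
}}

```text
t: 13.23
tcp_pos: [0.564, 0.1647, 0.0462]
tool_rot: [0.982, 0.191, -0.002, -0.0]
force: [-0.3, 0.3, 0.6]
finger_gap: 0.698
gripper_force: 0.0
```

Request:
{"op": "apply_moves", "data": {
  "claw": [0.4, 0.4, 0.3, 0.2, 0.1],
  "travel": [
    [0, 0, 0],
    [0, 0, 0],
    [0, 0, 0],
    [0, 0, 0],
    [0, 0, 0]
  ],
  "turn": [
    [0, 0, 0],
    [0, 0, 0],
    [0, 0, 0],
    [0, 0, 0],
    [0, 0, 0]
  ]
}}

```text
t: 13.65
tcp_pos: [0.5656, 0.1649, 0.0486]
tool_rot: [0.982, 0.191, 0.0, 0.0]
force: [0.0, 0.1, 0.5]
finger_gap: 0.551
gripper_force: 0.0
```

```bash
python3 go.py 0.5657 0.1644 0.048; python3 - <<'E'
from m import *
s=snap('wrist','w12');X=cloud(s)
for z,r in ((.075,.07),(.1085,.02),(.1405,.014)):
    q=X[(abs(X[...,2]-z)<.004)&(np.hypot(X[...,0]-.566,X[...,1]-.164)<r)&(s['depth']>0)]
    print(z,len(q),np.median(q[:,2]),hullcirc(q))
E
```

```text
t 13.65 tcp [0.5656 0.1649 0.0486] yaw 22.05 F [0.01 0.12 0.46] gap 0.551 gf 0.0 q [ 0.09  0.68  1.64 -0.    0.81  1.28]
travel [-0.0001  0.0006  0.0007] turn [ 0.0001 -0.0003 -0.    ]
0.075 22672 0.07484654167629465 ((array([0.5655, 0.1641]), 0.0526), ((0.5652922987937927, 0.16375140845775604), 0.053300827741622925))
0.1085 2603 0.10854372529336474 ((array([0.5656, 0.1641]), 0.0179), ((0.5654740333557129, 0.1639021933078766), 0.018328845500946045))
0.1405 2390 0.1401149629161173 ((array([0.5673, 0.1639]), 0.009), ((0.5671974420547485, 0.16399931907653809), 0.009357118047773838))
```

Request:
{"op": "apply_moves", "data": {
  "claw": [0.0, -0.1, -0.2, -0.3, -0.4],
  "travel": [
    [0, 0, 0],
    [0, 0, 0],
    [0, 0, 0],
    [0, 0, 0],
    [0, 0, 0]
  ],
  "turn": [
    [0, 0, 0],
    [0, 0, 0],
    [0, 0, 0],
    [0, 0, 0],
    [0, 0, 0]
  ],
  "newtons": 25
}}

```text
t: 14.12
tcp_pos: [0.5654, 0.1648, 0.0485]
tool_rot: [0.982, 0.191, 0.0, 0.0]
force: [-0.5, -0.2, 2.7]
finger_gap: 0.405
gripper_force: 24.8
```

Request:
{"op": "apply_moves", "data": {
  "claw": [-0.7, -1, -1, -1, -1],
  "travel": [
    [0, 0, 0],
    [0, 0, 0],
    [0, 0, 0],
    [0, 0, 0],
    [0, 0, 0]
  ],
  "turn": [
    [0, 0, 0],
    [0, 0, 0],
    [0, 0, 0],
    [0, 0, 0],
    [0, 0, 0]
  ]
}}

```text
t: 14.53
tcp_pos: [0.5654, 0.1648, 0.0485]
tool_rot: [0.982, 0.191, 0.0, 0.0]
force: [-0.6, -1.3, 5.2]
finger_gap: 0.409
gripper_force: 25.0
```

```bash
python3 go.py 0.5657 0.1644 0.048; python3 - <<'E'
from m import *
s=snap('wrist','w13');X=cloud(s)
for z,r in ((.075,.07),(.1085,.02),(.1405,.014)):
    q=X[(abs(X[...,2]-z)<.004)&(np.hypot(X[...,0]-.566,X[...,1]-.164)<r)&(s['depth']>0)]
    print(z,len(q),np.median(q[:,2]),hullcirc(q))
E
```

```text
t 14.53 tcp [0.5654 0.1648 0.0485] yaw 22.05 F [-0.56 -1.26  5.19] gap 0.409 gf 25.0 q [ 0.09  0.68  1.64 -0.    0.81  1.28]
travel [0.0001 0.0006 0.0006] turn [ 0.0001 -0.0001 -0.    ]
0.075 21799 0.07483765077058328 ((array([0.5654, 0.1643]), 0.0526), ((0.5652549862861633, 0.16415077447891235), 0.05311179906129837))
0.1085 2853 0.10856598184819802 ((array([0.5655, 0.164 ]), 0.0188), ((0.5659958124160767, 0.16401271522045135), 0.020083552226424217))
0.1405 2408 0.14014932969361957 ((array([0.5672, 0.1639]), 0.009), ((0.5672463774681091, 0.16394196450710297), 0.009453956037759781))
```

The collar is gripped (25 N, opening 36 mm). Lifting slowly, re-centring about 1.5 mm onto the knob.

Request:
{"op": "apply_moves", "data": {
  "claw": [-1, -1, -1, -1, -1],
  "travel": [
    [0, 0, -0.001],
    [0, 0, -0.003],
    [0.001, 0, -0.005],
    [0.002, 0, -0.008],
    [0.002, 0, -0.011]
  ],
  "turn": [
    [0, 0, 0],
    [0, 0, 0],
    [0, 0, 0],
    [0, 0, 0],
    [0, 0, 0]
  ],
  "newtons": 30
}}

```text
t: 15.0
tcp_pos: [0.5668, 0.1655, 0.0568]
tool_rot: [0.982, 0.191, -0.0, -0.0]
force: [-0.4, 0.6, -0.0]
finger_gap: 0.405
gripper_force: 30.0
```

```bash
python3 go.py 0.5657 0.1644 0.158; python3 - <<'E'
from m import *
s=snap('wrist','w14');X=cloud(s)
for z,r in ((.0835,.07),(.117,.02),(.1405,.014)):
    q=X[(abs(X[...,2]-z)<.004)&(np.hypot(X[...,0]-.566,X[...,1]-.164)<r)&(s['depth']>0)]
    print(z,len(q),np.median(q[:,2]),hullcirc(q))
E
```

```text
t 15.0 tcp [0.5668 0.1655 0.0568] yaw 22.05 F [-0.39  0.58 -0.  ] gap 0.405 gf 30.0 q [0.1  0.67 1.63 0.   0.84 1.28]
travel [-0.0018  0.0008 -0.1265] turn [-0.      0.0001 -0.    ]
0.0835 21828 0.08307382899972399 ((array([0.5668, 0.165 ]), 0.0526), ((0.566862940788269, 0.1648712456226349), 0.05298973247408867))
0.117 3185 0.11679007458134204 ((array([0.5665, 0.1647]), 0.0188), ((0.5667855143547058, 0.16493630409240723), 0.02001573145389557))
0.1405 2269 0.1401708550239107 ((array([0.5671, 0.1638]), 0.009), ((0.5671381950378418, 0.16397438943386078), 0.009464609436690807))
```

The cover has risen 8 mm and the tray has not moved. Continuing straight up.

Request:
{"op": "apply_moves", "data": {
  "claw": [-1, -1, -1, -1, -1],
  "travel": [
    [0, 0.001, -0.006],
    [0, 0.001, -0.014],
    [0, 0.001, -0.023],
    [0, 0.001, -0.032],
    [0, 0.001, -0.04]
  ],
  "turn": [
    [0, 0, 0],
    [0, 0, 0],
    [0, 0, 0],
    [0, 0, 0],
    [0, 0, 0]
  ]
}}

```text
t: 15.47
tcp_pos: [0.5674, 0.1647, 0.0902]
tool_rot: [0.982, 0.191, 0.001, 0.0]
force: [0.1, 0.3, -0.6]
finger_gap: 0.4
gripper_force: 30.0
```

Request:
{"op": "apply_moves", "data": {
  "claw": [-1, -1, -1, -1, -1],
  "travel": [
    [0, 0, -0.01],
    [0, 0, -0.02],
    [0, 0, -0.03],
    [0, 0, -0.04],
    [0, 0, -0.05]
  ],
  "turn": [
    [0, 0, 0],
    [0, 0, 0],
    [0, 0, 0],
    [0, 0, 0],
    [0, 0, 0]
  ]
}}

```text
t: 15.88
tcp_pos: [0.5671, 0.1647, 0.1299]
tool_rot: [0.982, 0.191, 0.0, 0.0]
force: [0.2, 0.1, -1.3]
finger_gap: 0.404
gripper_force: 30.0
```

Request:
{"op": "apply_moves", "data": {
  "claw": [-1, -1, -1, -1, -1],
  "travel": [
    [0, 0, -0.01],
    [0, 0, -0.02],
    [0, 0, -0.03],
    [0, 0, -0.037],
    [0, 0, -0.04]
  ],
  "turn": [
    [0, 0, 0],
    [0, 0, 0],
    [0, 0, 0],
    [0, 0, 0],
    [0, 0, 0]
  ]
}}

```text
t: 16.3
tcp_pos: [0.5677, 0.1648, 0.1622]
tool_rot: [0.982, 0.191, 0.001, 0.0]
force: [-0.8, -0.1, -1.1]
finger_gap: 0.402
gripper_force: 30.0
```

Request:
{"op": "apply_moves", "data": {
  "claw": [-1, -1, -1, -1, -1],
  "travel": [
    [0, 0, 0],
    [0, 0, 0],
    [0, 0, 0],
    [0, 0, 0],
    [0, 0, 0]
  ],
  "turn": [
    [0, 0, 0],
    [0, 0, 0],
    [0, 0, 0],
    [0, 0, 0],
    [0, 0, 0]
  ]
}}

```text
t: 16.72
tcp_pos: [0.5667, 0.1647, 0.1605]
tool_rot: [0.982, 0.191, -0.001, -0.0]
force: [-0.3, 0.3, -1.2]
finger_gap: 0.398
gripper_force: 30.0
```

```bash
python3 go.py 0.5657 0.1644 0.158; python3 - <<'E'
from m import *
s=snap('wrist','w15');X=cloud(s);t=manip.sense()['tcp_pos']
q=X[(abs(X[...,2]-t[2]-.026)<.005)&(np.hypot(X[...,0]-.566,X[...,1]-.164)<.07)&(s['depth']>0)]
A=np.c_[q[:,:2],np.ones(len(q))];c=np.linalg.lstsq(A,q[:,2],rcond=None)[0]
print('plate',len(q),np.median(q[:,2]),hullcirc(q),c[:2].round(3))
b=snap('scene','s15');X=cloud(b);P=X[(b['depth']>0)&(np.hypot(X[...,0]-.566,X[...,1]-.164)<.06)]
for lo,hi,r in ((.045,.0575,.06),(.066,.073,.06),(.12,.145,.014)):
    q=P[(P[:,2]>lo)&(P[:,2]<hi)&(np.hypot(P[:,0]-.5665,P[:,1]-.164)<r)];print(lo,len(q),q[:,2].max() if len(q) else '',hullcirc(q) if len(q)>10 else '')
cv2.imwrite('pics/s15c.png',cv2.resize(b['pixels'][100:310,260:540,::-1],(800,600)))
E
```

```text
t 16.72 tcp [0.5667 0.1647 0.1605] yaw 22.04 F [-0.26  0.27 -1.2 ] gap 0.398 gf 30.0 q [0.09 0.53 1.56 0.   1.06 1.28]
travel [-0.0013 -0.0002  0.0031] turn [-0.0001  0.0003 -0.    ]
plate 23083 0.1867309946379599 ((array([0.5667, 0.1641]), 0.0527), ((0.5665256381034851, 0.16391433775424957), 0.05314229801297188)) [-0.004 -0.   ]
0.045 264 0.05749143877114583 ((array([0.5685, 0.1629]), 0.0494), ((0.5719835758209229, 0.16075102984905243), 0.0492095947265625))
0.066 344 0.0727934819879324 ((array([0.5663, 0.1635]), 0.047), ((0.5666524767875671, 0.16400355100631714), 0.04861713945865631))
0.12 84 0.13938087647245367 ((array([0.5679, 0.1626]), 0.0083), ((0.5685436129570007, 0.16241490840911865), 0.008512837812304497))
```

View pics/s15c.png

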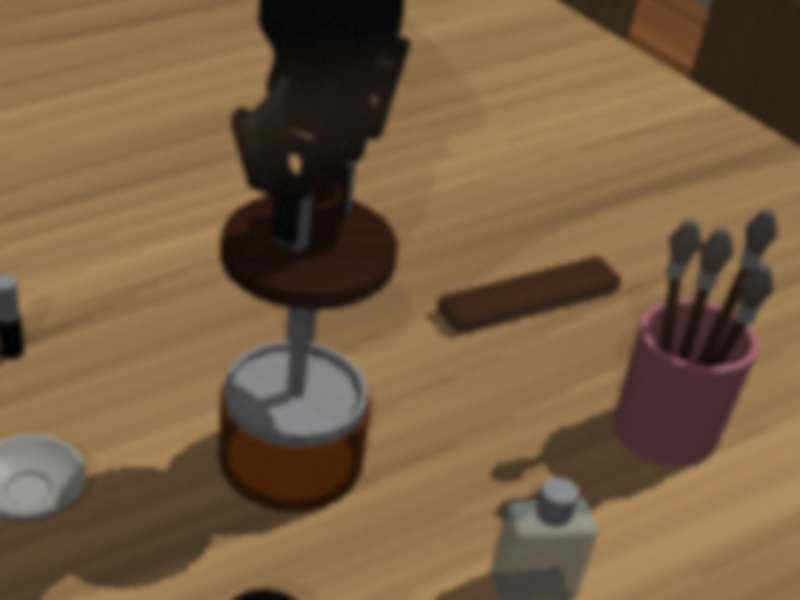

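The scene crop shows the tray seated in the jar at (295,400) and the cover held level above it at (310,250). The cover origin is about 126 mm above the tray's, clear of the knob. Handing in.

```bash
python3 -c "
from station import manip
print(manip.sign_off())"
```

```text
the job is handed in; nothing more can be done
None
```

The job is handed in: the last pictures show the tray fully seated in the upright jar and the cover held level about 126 mm above the tray's origin, clear of the knob; nothing else looked disturbed, and `sign_off` returned no verdict.

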